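Fit the sliding battery cover on the lamp control box

ROBOT

A 7-joint arm with a two-finger parallel gripper is mounted at the origin on the work surface. World frame = base frame: x ahead of the robot, y to its left, z up, the work surface at z = 0. Lengths are in mm, angles in rad, forces in N, time in s.
With the tool pointing down it reaches from about 350 to 900 mm from the base axis. Payload 19.9 kg.
Tool frame: the origin (TCP) lies between the finger pads; the fingertips stand 14 mm ahead of it and the grasp point (between the pads) lies 5 mm behind it; z points along the fingers, y is the line along which they close (so a half turn about z gives the same grasp; the last joint's range is limited). The gripper opens to 94 mm and grips with 3 to 60 N. Pads are 16 mm wide; open, the fingers measure 119 mm over their backs; the gripper's body (75 mm by 177 mm) begins 78 mm behind the grasp point.
Start: joints at [1.109, 0.417, -0.01, 1.614, 0.005, 1.111, -0.053], TCP at [255.299, -570.458, 219.425] pointing down, gripper open.
Joint ranges: [-2.81, 2.81], [-0.39, 2.02], [-1.27, 1.25], [0.06, 2.57], [-1.19, 4.33], [0.19, 2], [-2.82, 2.82]. Speed limits (rad/s): [1.89, 1.89, 2.39, 2.39, 3.01, 3.01, 3.01].

INTERFACE

Orientations are given as [roll, pitch, yaw] about the fixed x, y, z axes, in that order (R = Rz(yaw) Ry(pitch) Rx(roll)).
In Python, from workcell import sense, read_camera, sign_off gives the robot as it stands.
- The arm moves only by the tool apply_moves, never from a script. Its argument "steps" is a list of rows, each a list of 7 numbers: the gripper command: -1 is fully open, 1 is shut, values between are in proportion, then the shift along the tool's x, y, z in m, then the turn, a rotation vector about the tool's x, y, z in rad. In form: [[hand, x, y, z, wx, wy, wz], ...]. A call has 1 to 5 rows; each row shifts and turns the commanded pose from where the row before left it, along the tool's axes as they then stand; what a row does not reach is not made up. A row lasts 1/10 s, in which the tool goes at most 50 mm and 8.59 degrees, less where a joint would pass 70% of its speed; a pose out of reach is approached as far as the arm can. A call is refused whole if a number of a shift passes 0.05 or a number of a turn 0.15, either way. A call with a gripper value outside its range is refused whole. The fingers move at their own pace and stop on an object; "squeeze" is the grip in N (left out, the last holds). Time passes only in rows, so rows that do not move let the fingers close. It gives the time, the measured TCP pose, the force, the opening and the grip force at its end, in the units of the state.
- sense(): the state, without advancing time (a new reading comes with each control period).
- read_camera(name): name is "side" or "top" or "wrist"; returns a dict with "pixels" (400x640x3 uint8, blue, green, red), "range_z" (400x640 float32, mm along the optical axis (not along the pixel's ray), 0 where there is no reading), "intrinsics" (3x3 intrinsics, pixels), "R" (3x3) and "t" (3): a world point X has camera coordinates R X + t; the wrist camera has in their place "tool_from_camera" (4x4, takes a point from camera to tool coordinates, whose origin is the TCP and whose axes are the flange's). Camera axes: x right, y down, z forward; pixel columns grow to the right and rows downward; lengths in mm; the calibration is good to about 2 mm. The wrist camera is an equidistant fisheye: a pixel r from the principal point sees the ray r / f radians off the axis. A picture is of the moment at which its call begins: read the wrist's pose just before it.
- sign_off(): hands the job in; it is judged then, once.
The state is a dict: "time": time; "joint_pos": joint angles; "joint_vel": joint speeds; "tau": joint torques, N m; "position": TCP position; "eef_rot": TCP orientation; "contact_force": force on the tool from outside, world axes, zero at the start; "torque": the same for the moment, N m; "width": finger opening in mm; "gripper_force": force on a finger pad.
Only numpy, scipy, OpenCV 4.12 (cv2) and the standard library are available. Lean on these libraries where they do the work, as an engineer would, in place of code of your own. Each camera call takes 0.05 s, during which the arm holds its last target. There are 200 camera calls.

TASK

Close the battery compartment of the lamp control box on the copy stand: lay the loose cover flat between the low guide walls of the box, tab first, then slide it under the two rails until its springy tab clicks down behind the ledge of the catch strip. Push gently, because the tab breaks if it is pressed on the catch with more than 15 N. Then let go of the cover, and leave the lens, the lens cap and the spare battery where they are.

Things in the scene. Friction and masses are not known exactly. Their poses are not given: they have to be found in the camera images.
- control_box: Grey lamp control box, 210 (x) x 110 mm, fixed; flat deck 40 mm above the table. Origin: centre of its underside; +x: the way the cover slides shut. Its battery well, open at x -10..46 mm, holds a black battery below deck level. Shut and latched, the cover's origin is near x = 14 mm (6 to 22), y = 0, z = 40 mm here.
- lay_place (a point): Point on the box's deck, axes as the box's, where the cover's origin goes when it is laid down: it lies then behind the rails (front edge 7 mm short of them) between two guide walls 5 mm high and 73 mm apart inside, which taper to the rails' spacing over the last 18 mm before the rails. The rear end is open.
- rail_mouth (a point): Point on the deck midway between the near ends of the two aluminium rails, axes as the box's, 47 mm ahead of the laying place. From here the rails run 52 mm along +x, 67 mm apart inside and 10 mm high; their lips overhang the slot by 6 mm on each side, with 5.5 mm free height between deck and lips.
- ledge_nominal (a point): Average place of the ledge of the steel catch strip, on the deck: a 24 mm ramp rises along +x to a 6 mm high ledge with its drop face here, then a 7 mm pocket down to the deck, then a 13 mm high stop wall. The strip is screwed on in slots: it really sits up to 7 mm to either side along x. That is not measured; find it by feel. Latched, the nose's centre is 2.5 to 4.5 mm past the real face.
- cover: Loose white cover: plate 80 (x) x 64 (y) x 4 mm, 60 to 115 g in all, lying flat on the table, rib up, +x within 0.85 rad of the box's +x. Origin: centre of the plate's underside; +x towards its tab, z up.
- cover_rib (a point): Centre of the cover's grip rib, to hold or push: an upright bar 12 mm thick (x), 40 mm long (y) and 20 mm high standing on the plate. The point is 12 mm behind the cover's origin (-x) and 14 mm above the plate's underside; axes as the cover's.
- tab_nose (a point): Nose of the cover's springy tab: a foot 5 mm thick and 20 mm long (y) with round underside, below the end of a tongue that sticks out 34 mm from the front edge. Point: 72 mm ahead of the cover's origin, 3 mm above its underside. Over the ledge the push rises to 4-8 N, then drops (click); some 3-5 mm on, the stop wall makes it rise steeply. Stop there: above 15 N on the tab it breaks.
- lens_mid (a point): Bystander: black camera lens, 74 mm diameter, 85 mm high, upright; point half-way up. Not to be moved.
- spare_mid (a point): Bystander: spare black battery, 54 x 46 x 18 mm; point at its centre. Not to be moved.
- lens_cap_center (a point): Bystander: black lens cap, 68 mm diameter, 10 mm high; point at its centre. Not to be moved.
There are look-alikes about, which are no part of the job. Of the things shaped like the control_box, the grey one is meant.

How it is judged:
By the outcome, as a careful person would: the job done as asked, in the order asked, and still so for the second after the job is handed in, with the robot touching nothing.
It also fails if it takes over 48 s, if anything falls off the work surface, if the arm or the gripper's body presses on something with over 40 N, if the wrist force passes 120 N, or if a joint passes its speed limit or range.

## Working session

There is one attempt and no reset: what is moved stays moved. The work goes in short steps, Python scripts to look and compute and a tool call to move; the robot and the scene stay as the last step left them, time stands still between calls to the robot, and variables do not carry over. Pictures are saved under pics/ and viewed, at most 10 in all, crops included, and the job is handed in when it is done.

Besides the shell and the picture viewer there is one more tool, called after "Call:" in YAML: its name, and indented under it one key for each argument. apply_moves: Moves the arm, as the interface text tells. Its arguments: {"type":"object","properties":{"steps":{"type":"array","items":{"type":"array","items":{"type":"number"}}},"squeeze":{"type":"number"}},"required":["steps"]}

```bash
mkdir -p pics; ls
cat > h.py <<'E'
import numpy as np, cv2
from workcell import sense, read_camera, sign_off
def cast(c,u,v,z):
    K=c["intrinsics"];R=np.array(c["R"]);t=np.array(c["t"])
    d=R.T@np.linalg.inv(K)@np.array([u,v,1.]);o=-R.T@t
    return o+d*(z-o[2])/d[2]
def cloud(c):
    Z=c["range_z"];K=c["intrinsics"];v,u=np.mgrid[:400,:640]
    P=np.stack([(u-K[0,2])/K[0,0]*Z,(v-K[1,2])/K[1,1]*Z,Z],-1)
    return (P-np.array(c["t"]))@np.array(c["R"])
E
python3 - <<'E'
from h import *
for n in("top","side"):
    c=read_camera(n);np.save(n+".npy",c,allow_pickle=True);cv2.imwrite(f"pics/{n}0.png",c["pixels"])
s=sense();print({k:np.round(v,3) for k,v in s.items()})
E
```

```text
pics
{'time': np.float64(0.1), 'joint_pos': array([ 1.108,  0.418, -0.01 ,  1.614,  0.005,  1.111, -0.053]), 'joint_vel': array([-0.001, -0.003, -0.001, -0.   ,  0.   , -0.001, -0.001]), 'tau': array([ 2.0000e-03, -8.5257e+01,  6.4100e-01, -4.2669e+01, -4.9000e-02,
        1.6000e-02, -0.0000e+00]), 'position': array([ 255.184, -570.203,  218.918]), 'eef_rot': array([-3.141,  0.   ,  0.421]), 'contact_force': array([-0.528,  0.605, -0.386]), 'torque': array([ 0.027, -0.05 ,  0.003]), 'gripper_force': np.float64(0.0), 'width': np.float64(93.892)}
```

View pics/top0.png

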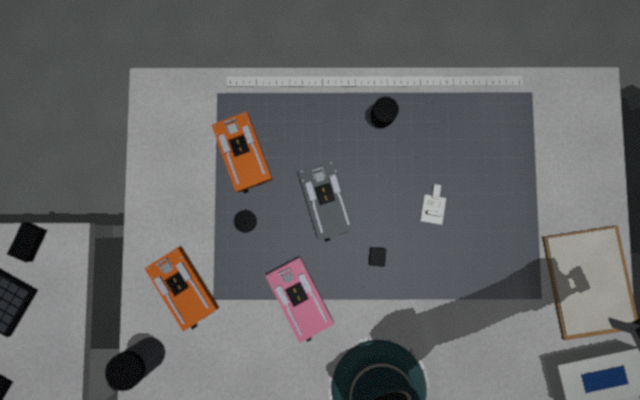

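View pics/side0.png

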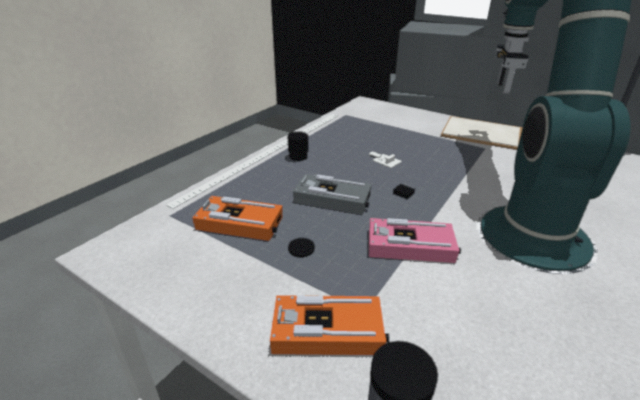

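Top view: grey box at (325,200) with catch strip at its upper end (320,172). Cover is at (434,207) with its tab up. Lens is at (383,112), spare battery at (377,257) and cap at (245,221). Measuring box and cover next.

```bash
python3 - <<'E'
from h import *
c=np.load("top.npy",allow_pickle=True).item();P=cloud(c);im=c["pixels"].astype(int)
print(c["intrinsics"],np.round(P[200,400]),np.round(P[230,325]))
m=np.zeros((400,640),bool);m[150:250,285:365]=1
m&=(P[...,2]>28)&(P[...,2]<48)
q=P[m][:,:2].astype(np.float32);print("box",len(q),cv2.minAreaRect(q),np.round(np.median(P[m][:,2]),1))
print(cv2.boxPoints(cv2.minAreaRect(q)))
w=(im.min(2)>140);w[:,:400]=0;w[:,470:]=0;w[:170]=0;w[240:]=0
v,u=np.nonzero(w);X=np.array([cast(c,a,b,4)[:2] for a,b in zip(u,v)])
print("cover",len(X),X.mean(0),cv2.minAreaRect(X.astype(np.float32)))
# tongue vs plate
C=X.mean(0);U,S,V=np.linalg.svd(X-C);a=V[0]*np.sign(V[0][0]);l=(X-C)@a
print("axis",a,np.arctan2(a[1],a[0]),l.min(),l.max())
pl=X[l<15];print("plate",cv2.minAreaRect(pl.astype(np.float32)));tn=X[l>45];print("tongue",tn.mean(0))
for n,(x,y) in dict(lens=(383,105),spare=(377,257),cap=(245,221)).items(): print(n,np.round(P[y-3:y+4,x-3:x+4].reshape(-1,3).mean(0)))
for k,(u0,v0,u1,v1) in dict(a=(290,145,365,255),b=(405,170,465,235)).items():
    cv2.imwrite(f"pics/t_{k}.png",cv2.resize(c["pixels"][v0:v1,u0:u1],None,fx=5,fy=5,interpolation=2))
E
python3 -c "
import cv2,numpy as np
a=cv2.imread('pics/t_a.png');b=cv2.imread('pics/t_b.png');o=np.zeros((550,700,3),np.uint8);o[:,:375]=a;o[:325,390:690]=b;cv2.imwrite('pics/crop.png',o)"
```

```text
[[382.80448616   0.         319.44169412]
 [  0.         382.80448616 200.53431774]
 [  0.           0.           1.        ]] [541. -72.   4.] [452. 152.  39.]
box 2486 ((535.7589721679688, 147.14901733398438), (219.74172973632812, 110.110107421875), 16.705608367919922) 40.9
[[414.69946  168.29758 ]
 [446.35107   62.834755]
 [656.8185   126.00046 ]
 [625.1669   231.46329 ]]
cover 643 [ 520.44717918 -171.1302919 ] ((530.34228515625, -172.3263702392578), (64.11103057861328, 113.96493530273438), 80.63848876953125)
axis [ 0.98159235 -0.19098811] -0.19216869030067354 -47.593262463388996 67.11508205403983
plate ((504.63067626953125, -167.82138061523438), (63.61692428588867, 62.60441207885742), 79.31584167480469)
tongue [ 575.76061469 -182.39230528]
lens [802. -11.  86.]
spare [375.   5.  42.]
cap [479. 387.  10.]
```

View pics/crop.png

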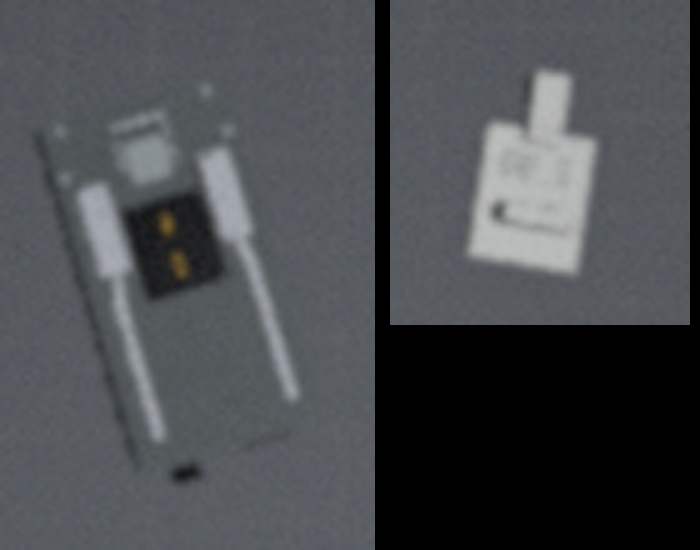

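Crop: box with rails' near ends at (115,278) and (240,238), catch at (145,130). Cover's tab points up and slightly right. Planning the approach to above the cover.

```bash
cat >> h.py <<'E'
from scipy.spatial.transform import Rotation as Ro
def plan(xyz,yaw,n,s=None):
    s=s or sense();R=Ro.from_euler('xyz',s["eef_rot"]);p=np.array(s["position"]);T=Ro.from_euler('xyz',[np.pi,0,yaw])
    w=(R.inv()*T).as_rotvec()/n;d=(np.array(xyz)-p)/n
    for i in range(n):
        print([float(x) for x in np.r_[np.round(R.inv().apply(d)/1000,4),np.round(w,3)]]);R=R*Ro.from_rotvec(w)
E
python3 - <<'E'
from h import *
plan([475,-163,190],1.40,10)
c=np.load("top.npy",allow_pickle=True).item()
f=lambda u,v,z:cast(c,290+u/5,145+v/5,z)
for a in [(115,278),(240,238),(92,187),(215,152)]: print(np.round(f(*a,50),1))
E
```

```text
[0.0367, -0.0282, 0.0029, -0.0, -0.0, -0.098]
[0.0393, -0.0245, 0.0029, -0.0, -0.0, -0.098]
[0.0415, -0.0205, 0.0029, -0.0, -0.0, -0.098]
[0.0433, -0.0164, 0.0029, -0.0, -0.0, -0.098]
[0.0447, -0.012, 0.0029, -0.0, -0.0, -0.098]
[0.0456, -0.0076, 0.0029, -0.0, -0.0, -0.098]
[0.0462, -0.0031, 0.0029, -0.0, -0.0, -0.098]
[0.0463, 0.0014, 0.0029, -0.0, -0.0, -0.098]
[0.0459, 0.0059, 0.0029, -0.0, -0.0, -0.098]
[0.0451, 0.0104, 0.0029, -0.0, -0.0, -0.098]
[535.8 185.9  50. ]
[558.6 114.6  50. ]
[588.  199.1  50. ]
[608.1 128.6  50. ]
```

Call:
apply_moves:
  steps:
    - [-1,0.037,-0.028,0.003,0,0,-0.098]
    - [-1,0.039,-0.0245,0.003,0,0,-0.098]
    - [-1,0.0415,-0.0205,0.003,0,0,-0.098]
    - [-1,0.043,-0.0165,0.003,0,0,-0.098]
    - [-1,0.0445,-0.012,0.003,0,0,-0.098]

```text
time: 0.6
position: [365.3, -365.4, 204.2]
eef_rot: [-3.141, 0.0, 0.915]
contact_force: [1.4, -0.4, -0.1]
width: 94.1
gripper_force: 0.0
```

Call:
apply_moves:
  steps:
    - [-1,0.0455,-0.0075,0.003,0,0,-0.098]
    - [-1,0.046,-0.003,0.003,0,0,-0.098]
    - [-1,0.046,0.0015,0.003,0,0,-0.098]
    - [-1,0.046,0.006,0.003,0,0,-0.098]
    - [-1,0.045,0.0105,0.003,0,0,-0.098]

```text
time: 1.1
position: [475.3, -162.5, 189.3]
eef_rot: [-3.142, 0.0, 1.405]
contact_force: [1.5, -1.6, 0.1]
width: 94.0
gripper_force: 0.0
```

Call:
apply_moves:
  steps:
    - [-1,0,0,0,0,0,0]
    - [-1,0,0,0,0,0,0]

```text
time: 1.3
position: [475.0, -163.5, 189.2]
eef_rot: [-3.141, -0.0, 1.402]
contact_force: [-0.4, -0.6, -0.1]
width: 94.0
gripper_force: 0.0
```

Run:
```python
from h import *
s=sense();c=read_camera("wrist");np.save("w1.npy",[s,c],allow_pickle=True);cv2.imwrite("pics/w1.png",c["pixels"])
print(s["position"],s["eef_rot"],c["tool_from_camera"],c["intrinsics"])
```

```text
[ 474.95812104 -163.54841179  189.17048941] [-3.14095933e+00 -2.71301811e-04  1.40231941e+00] [[-8.21422368e-04 -9.67611319e-01 -2.52443383e-01  7.34677992e+01]
 [ 9.99998717e-01 -4.47563855e-04 -1.53837846e-03 -1.32018341e+00]
 [ 1.37556788e-03 -2.52444322e-01  9.67610444e-01 -1.66030526e+02]
 [ 0.00000000e+00  0.00000000e+00  0.00000000e+00  1.00000000e+00]] [[309.70691629   0.         320.28643916]
 [  0.         309.70691629 201.99456586]
 [  0.           0.           1.        ]]
```

View pics/w1.png

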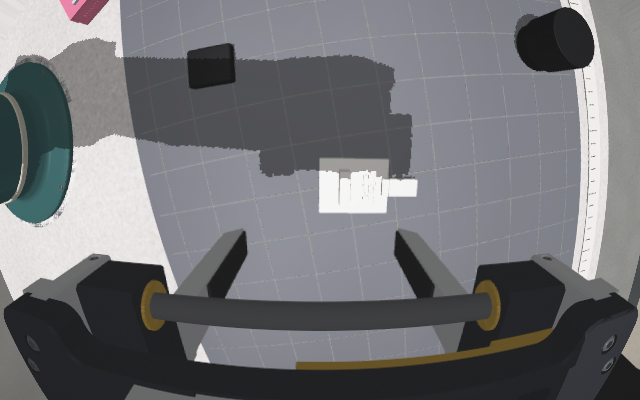

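Wrist view: cover plate at (320-388, 158-213), its tab at (405,188) pointing along tool +y. The rib is at about (345,188).

```bash
cat >> h.py <<'E'
def wrays(c):
    K=c["intrinsics"];v,u=np.mgrid[:400,:640];x=(u-K[0,2])/K[0,0];y=(v-K[1,2])/K[1,1];r=np.hypot(x,y)+1e-9
    return np.stack([x/r*np.tan(r),y/r*np.tan(r),np.ones_like(r)],-1)
def wcloud(s,c,z=None):  # by range, or onto plane z
    M=np.array(c["tool_from_camera"]);R=Ro.from_euler('xyz',s["eef_rot"]).as_matrix()
    d=wrays(c)@(R@M[:3,:3]).T;o=R@M[:3,3]+s["position"]
    k=c["range_z"] if z is None else (z-o[2])/d[...,2]
    return o+d*k[...,None]
E
python3 - <<'E'
from h import *
s,c=np.load("w1.npy",allow_pickle=True);P=wcloud(s,c);im=c["pixels"].astype(int)
sub=np.zeros((400,640),bool);sub[145:225,300:430]=1
print("mat z",np.median(P[120:140,430:470,2]))
sat=im.max(2)-im.min(2)
wm=(sub&(im.min(2)>90)&((im[...,0]-im[...,2])<12)).astype(np.uint8)
n,L,st,_=cv2.connectedComponentsWithStats(wm);k=1+np.argmax(st[1:,4]);w=L==k;print(st[k])
Q=wcloud(s,c,4.);q=Q[w&(P[...,2]<12)][:,:2].astype(np.float32)
print("cover rect",cv2.minAreaRect(q),cv2.minAreaRect(q)[1])
rm=sub&(P[...,2]>15);r=P[rm];print("rib",len(r),r.mean(0),np.median(r[:,2]),cv2.minAreaRect(r[:,:2].astype(np.float32)))
for nm,m in(("z",P[...,2]),):
    for v in range(150,222,5): print(v,np.round(m[v,310:425:6]).astype(int))
o=cv2.resize(c["pixels"][140:230,290:430],None,fx=5,fy=5,interpolation=2);cv2.imwrite("pics/w1c.png",o)
E
```

```text
mat z 0.9792570072389424
[ 300  145  130   80 8398]
cover rect ((528.7017211914062, -169.76446533203125), (97.6391830444336, 159.97499084472656), 79.9232177734375) (97.6391830444336, 159.97499084472656)
rib 459 [ 498.14350868 -157.78454124   54.75773334] 24.818800414749603 ((498.0895690917969, -138.23956298828125), (19.429983139038086, 95.60874938964844), 2.7746126651763916)
150 [1 1 1 3 1 1 3 1 1 1 2 1 2 1 1 1 1 2 1 1]
155 [0 1 2 1 1 0 3 2 1 1 2 1 1 0 2 1 0 1 2 1]
160 [1 2 5 6 6 5 4 4 6 3 4 4 5 6 0 1 2 1 2 1]
165 [1 0 3 5 6 5 4 5 4 5 4 5 6 6 2 1 1 2 1 1]
170 [ 1  1  4  5  5 16 16  5  5  5  5  5  5  4  2  1  1  2  1  2]
175 [ 3  0  5  5  5 26 25  4  4  6  5  5  7  2  0  1  1  1  0  1]
180 [ 2  2  5  5  5 25 25  5  5  5  5  4 11 11 11 11 11 11  3  0]
185 [ 0  1  5  6  5 25 24  4  6  5  5  5 12 13 10 11 11 11  1  2]
190 [ 2  2  6  5  4 25 24  5  5  5  5  4 12 10 11 12 10 10  2  2]
195 [ 1  1  6  6  5 24 24  5  5  6  4  5 10  3 10 12 11 11  0  2]
200 [ 2  1  4  5  5 26 25  4  2  5  5  3  4  1  1  0  1  2  2  0]
205 [ 1  2  5  5  4 25 25  5  6  4  4  5  5  0  2  1  3  2  0  0]
210 [2 0 5 3 5 4 5 4 4 5 5 5 5 1 1 0 0 2 1 1]
215 [2 1 0 0 2 1 3 1 2 1 0 2 0 2 0 1 1 0 1 0]
220 [0 2 0 2 1 2 0 0 1 3 1 1 2 0 0 1 1 0 0 1]
```

Run:
```python
from h import *
s,c=np.load("w1.npy",allow_pickle=True);P=wcloud(s,c)
Z=cv2.medianBlur(P[...,2].astype(np.float32),5)
sub=np.zeros((400,640),bool);sub[150:222,305:430]=1
def big(m):
    n,L,st,_=cv2.connectedComponentsWithStats(m.astype(np.uint8));return L==1+np.argmax(st[1:,4])
pl=big(sub&(Z>3)&(Z<30));rb=big(sub&(Z>20)&(Z<30));tn=big(sub&(Z>8.5)&(Z<14))
Q=wcloud(s,c,4.);Qr=wcloud(s,c,24.);Qt=wcloud(s,c,10.)
bd=pl&(Z<8)
print("plate",cv2.minAreaRect(Q[bd][:,:2].astype(np.float32)))
print("rib",Qr[rb].mean(0),cv2.minAreaRect(Qr[rb][:,:2].astype(np.float32)))
print("tongue",Qt[tn].mean(0),cv2.minAreaRect(Qt[tn][:,:2].astype(np.float32)))
```

```text
plate ((513.2420654296875, -168.31358337402344), (64.17267608642578, 81.90966033935547), 80.08964538574219)
rib [ 499.36083158 -164.97122805   24.        ] ((499.54864501953125, -165.56910705566406), (39.34574508666992, 12.067334175109863), 81.03983306884766)
tongue [ 563.28744894 -177.54642326   10.        ] ((563.2108154296875, -177.66702270507812), (20.406719207763672, 42.23702621459961), 80.5452880859375)
```

Run:
```python
from h import *
plan([500.3,-166,189.2],1.403,1)
```

```text
[0.003, 0.0256, -0.0, -0.001, 0.0, -0.003]
```

Call:
apply_moves:
  steps:
    - [0.15,0.002,0.0255,0.02,0,0,0]
    - [0.15,0,0,0.04,0,0,0]
    - [0.15,0,0,0.04,0,0,0]
    - [0.15,0,0,0.04,0,0,0]
    - [0.15,0,0,0.02,0,0,0]

```text
time: 1.85
position: [498.2, -167.8, 26.4]
eef_rot: [-3.138, -0.0, 1.398]
contact_force: [0.3, 0.1, 0.2]
width: 57.6
gripper_force: 0.0
```

Call:
apply_moves:
  steps:
    - [0.15,0,0,0,0,0,0]

```text
time: 1.95
position: [498.1, -167.4, 27.0]
eef_rot: [-3.137, -0.0, 1.399]
contact_force: [0.1, -1.1, -0.3]
width: 49.4
gripper_force: 0.0
```

Call:
apply_moves:
  steps:
    - [0.15,0.0017,0.002,0,0,0,0]
    - [0.15,0,0,0.004,0,0,0]
    - [0.15,0,0,0.0025,0,0,0]
    - [0.15,0,0,0,0,0,0]

```text
time: 2.35
position: [502.7, -165.6, 23.3]
eef_rot: [3.141, 0.0, 1.401]
contact_force: [0.1, -0.3, 0.4]
width: 40.2
gripper_force: 0.0
```

Call:
apply_moves:
  squeeze: 25
  steps:
    - [1,0,0,0,0,0,0]
    - [1,0,0,0,0,0,0]
    - [1,0,0,0,0,0,0]
    - [1,0,0,0,0,0,0]
    - [1,0,0,0,0,0,0]

```text
time: 2.85
position: [502.6, -165.3, 23.0]
eef_rot: [-3.142, 0.0, 1.401]
contact_force: [-0.6, -0.6, 2.1]
width: 11.7
gripper_force: 25.0
```

Call:
apply_moves:
  steps:
    - [1,0,0,-0.01,0,0,0]
    - [1,0,0,-0.025,0,0,0]
    - [1,0,0,-0.04,0,0,0]
    - [1,0,0,-0.04,0,0,0]
    - [1,0,0,-0.04,0,0,0]

```text
time: 3.35
position: [502.3, -165.0, 180.2]
eef_rot: [3.142, -0.0, 1.401]
contact_force: [-0.7, -0.7, -0.5]
width: 11.4
gripper_force: 25.0
```

Run:
```python
from h import *
s=sense();print(s["contact_force"],s["width"])
plan([505,60,185],1.85,5)
```

```text
[-0.65319881 -0.73502649 -0.45524091] 11.384973439922378
[0.0444, -0.0071, -0.001, 0.0, -0.0, -0.09]
[0.0449, -0.003, -0.001, 0.0, -0.0, -0.09]
[0.045, 0.001, -0.001, 0.0, -0.0, -0.09]
[0.0447, 0.005, -0.001, 0.0, -0.0, -0.09]
[0.0441, 0.009, -0.001, 0.0, -0.0, -0.09]
```

Call:
apply_moves:
  steps:
    - [1,0.0445,-0.007,-0.001,0,0,-0.09]
    - [1,0.045,-0.003,-0.001,0,0,-0.09]
    - [1,0.045,0.001,-0.001,0,0,-0.09]
    - [1,0.0445,0.005,-0.001,0,0,-0.09]
    - [1,0.044,0.009,-0.001,0,0,-0.09]

```text
time: 3.85
position: [505.1, 61.2, 183.8]
eef_rot: [3.141, 0.001, 1.854]
contact_force: [0.1, -0.4, -1.4]
width: 11.5
gripper_force: 25.0
```

Call:
apply_moves:
  steps:
    - [1,0,0,0,0,0,0]
    - [1,0,0,0,0,0,0]

```text
time: 4.05
position: [505.3, 60.3, 183.5]
eef_rot: [3.141, 0.0, 1.852]
contact_force: [0.9, -1.0, -0.9]
width: 11.7
gripper_force: 25.0
```

Run:
```python
from h import *
s=sense();c=read_camera("wrist");np.save("w2.npy",[s,c],allow_pickle=True);cv2.imwrite("pics/w2.png",c["pixels"])
print(s["position"],s["eef_rot"],s["width"])
```

```text
[505.27712054  60.32230013 183.46583402] [3.14141654e+00 1.15400335e-04 1.85247583e+00] 11.687470763086164
```

View pics/w2.png

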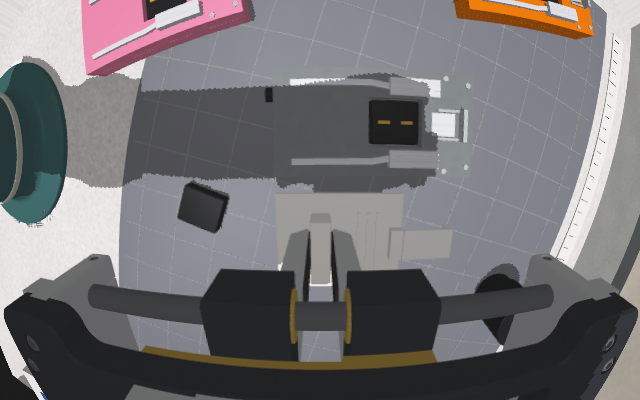

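The wrist view shows the box deck over (275-475, 75-190), the rails at (390-440, 85) and (390-437, 160), and the catch at (447,124). The held cover is at (276-452, 195-265). Fitting both from the range data.

Run:
```python
from h import *
s,c=np.load("w2.npy",allow_pickle=True);P=wcloud(s,c)
Z=cv2.medianBlur(P[...,2].astype(np.float32),5)
v,u=np.mgrid[:400,:640]
reg=(v>60)&(v<192)&(u>255)&(u<490)
deck=reg&(Z>30)&(Z<62)
n,L,st,_=cv2.connectedComponentsWithStats(deck.astype(np.uint8));k=1+np.argmax(st[1:,4]);deck=L==k
flat=reg&(Z>37)&(Z<44);print("deck z",np.median(P[flat][:,2]),"mat",np.median(P[130:170,160:170,2]))
r=cv2.minAreaRect(P[deck][:,:2].astype(np.float32));print("box",r)
Q=wcloud(s,c,40.);print("box plane",cv2.minAreaRect(Q[deck][:,:2].astype(np.float32)))
yaw=0.283
rails=reg&(Z>47.5)&(Z<56);n,L,st,ce=cv2.connectedComponentsWithStats(rails.astype(np.uint8))
Q5=wcloud(s,c,50.)
for i in range(1,n):
    if st[i,4]>60:
        a=cv2.minAreaRect(Q5[L==i][:,:2].astype(np.float32));print("rail",st[i],a)
wl=reg&(Z<36)&(Z>15)&(u>360)&(u<425)&(v>95)&(v<150);print("well",cv2.minAreaRect(Q[wl][:,:2].astype(np.float32)))
# held cover
reg2=(v>185)&(v<262)&(u>260)&(u<470)
for lo,hi in((140,200),):
    m=reg2&(Z>lo)&(Z<hi);h,e=np.histogram(Z[m],bins=np.arange(140,200,2));print(list(zip(e.astype(int),h)))
print("est center",u[deck].mean())
np.save("deck.npy",deck)
```

```text
deck z 40.78811230988853 mat 1.3680614971295313
box ((544.9581298828125, 151.51101684570312), (235.86224365234375, 110.98802947998047), 16.483922958374023)
box plane ((538.2610473632812, 149.5660400390625), (211.11935424804688, 110.87673950195312), 16.545785903930664)
rail [390  77  51  21 880] ((562.3898315429688, 194.55824279785156), (52.27627944946289, 18.456863403320312), 16.23841667175293)
rail [461 110   7  32 202] ((624.5508422851562, 175.36024475097656), (7.232033729553223, 32.42357635498047), 18.46947479248047)
rail [389 150  50  19 848] ((582.871337890625, 124.67130279541016), (52.1147346496582, 17.738162994384766), 16.678482055664062)
well ((554.7900390625, 154.3682861328125), (55.09049987792969, 49.874755859375), 16.323434829711914)
[(np.int64(140), np.int64(0)), (np.int64(142), np.int64(0)), (np.int64(144), np.int64(0)), (np.int64(146), np.int64(0)), (np.int64(148), np.int64(0)), (np.int64(150), np.int64(0)), (np.int64(152), np.int64(0)), (np.int64(154), np.int64(0)), (np.int64(156), np.int64(0)), (np.int64(158), np.int64(0)), (np.int64(160), np.int64(2)), (np.int64(162), np.int64(93)), (np.int64(164), np.int64(5551)), (np.int64(166), np.int64(228)), (np.int64(168), np.int64(61)), (np.int64(170), np.int64(1831)), (np.int64(172), np.int64(50)), (np.int64(174), np.int64(40)), (np.int64(176), np.int64(60)), (np.int64(178), np.int64(63)), (np.int64(180), np.int64(67)), (np.int64(182), np.int64(91)), (np.int64(184), np.int64(889)), (np.int64(186), np.int64(97)), (np.int64(188), np.int64(47)), (np.int64(190), np.int64(50)), (np.int64(192), np.int64(79)), (np.int64(194), np.int64(52)), (np.int64(196), np.int64(64))]
est center 371.0235687067789
```

Run:
```python
from h import *
s,c=np.load("w2.npy",allow_pickle=True);P=wcloud(s,c)
Z=cv2.medianBlur(P[...,2].astype(np.float32),5)
v,u=np.mgrid[:400,:640];reg=(v>185)&(v<275)&(u>260)&(u<470)
R=Ro.from_euler('xyz',s["eef_rot"]).as_matrix()
def tool(m,z): return ((wcloud(s,c,z)[m]-s["position"])@R)[:,:2]
m=reg&(Z>162)&(Z<167.5);q=tool(m,164.3)
n,L,st,_=cv2.connectedComponentsWithStats(m.astype(np.uint8));m=L==1+np.argmax(st[1:,4]);q=tool(m,164.3)
print("plate pts z",np.median(P[m][:,2]),"tool x rng",q.max(0),q.min(0),cv2.minAreaRect(q.astype(np.float32)))
# far edge (max x) as function of y
ys=np.arange(-45,22,6);e=[(y,np.percentile(q[abs(q[:,1]-y)<3][:,0],99)) for y in ys if (abs(q[:,1]-y)<3).sum()>20]
e=np.array(e);print(np.round(e,1).tolist(),np.polyfit(e[:,0],e[:,1],1))
t=reg&(Z>169)&(Z<172.5)&(u>385);qt=tool(t,170.);print("tongue",cv2.minAreaRect(qt.astype(np.float32)))
pz=P[m];A=np.c_[(pz-s["position"])@R[:,0],(pz-s["position"])@R[:,1],np.ones(len(pz))];print("tilt",np.linalg.lstsq(A,pz[:,2],rcond=None)[0])
```

```text
plate pts z 165.26593168115224 tool x rng [31.6154816  52.41097666] [-21.2659736  -30.37261149] ((5.487907409667969, 11.117986679077148), (52.884517669677734, 82.54735565185547), 0.47307753562927246)
[[-27.0, 31.6], [-21.0, 31.5], [-15.0, 31.5], [-9.0, 31.5], [-3.0, 31.5], [3.0, 31.5], [9.0, 31.5], [15.0, 31.5], [21.0, 31.5]] [-6.29901973e-04  3.15219264e+01]
tongue ((-0.9260978698730469, 63.86255645751953), (43.379974365234375, 21.3597412109375), 89.99054718017578)
tilt [3.54360960e-01 1.34099730e-02 1.61035346e+02]
```

Run:
```python
from h import *
plan([491.1,136.3,145],1.858,3)
```

```text
[0.026, 0.0025, 0.0127, -0.0, 0.0, -0.003]
[0.026, 0.0026, 0.0128, -0.0, 0.0, -0.003]
[0.026, 0.0027, 0.0128, -0.0, 0.0, -0.003]
```

Call:
apply_moves:
  steps:
    - [1,0.026,0.0026,0.012,0,0,-0.003]
    - [1,0.026,0.0026,0.012,0,0,-0.003]
    - [1,0.026,0.0026,0.014,0,0,0]
    - [1,0,0,0.04,0,0,0]
    - [1,0,0,0.02,0,0,0]

```text
time: 4.6
position: [490.4, 135.5, 82.9]
eef_rot: [-3.14, 0.0, 1.855]
contact_force: [-0.5, -1.1, 0.3]
width: 11.9
gripper_force: 25.0
```

Call:
apply_moves:
  steps:
    - [1,0,0,0,0,0,0]
    - [1,0,0,0,0,0,0]

```text
time: 4.8
position: [491.6, 135.8, 85.6]
eef_rot: [-3.141, 0.0, 1.855]
contact_force: [-0.1, 0.1, -0.3]
width: 11.7
gripper_force: 25.0
```

Run:
```python
from h import *
plan([491.1,136.3,70],1.858,1)
s=sense();print(s["eef_rot"],s["contact_force"])
```

```text
[0.0006, -0.0003, 0.0156, -0.0, 0.0, -0.003]
[-3.14145197e+00  1.12290957e-04  1.85516743e+00] [-0.13649179  0.10552344 -0.26046821]
```

Call:
apply_moves:
  steps:
    - [1,0.0006,0,0.008,0,0,-0.003]
    - [1,0,0,0.007,0,0,0]
    - [1,0,0,0,0,0,0]
    - [1,0,0,0,0,0,0]

```text
time: 5.2
position: [491.0, 137.2, 70.1]
eef_rot: [-3.142, -0.0, 1.86]
contact_force: [-0.1, -0.2, -0.5]
width: 12.1
gripper_force: 25.0
```

Call:
apply_moves:
  steps:
    - [1,0,0,0.0025,0,0,0]
    - [1,0,0,0.0015,0,0,0]
    - [1,0,0,0.0005,0,0,0]
    - [1,0,0,0,0,0,0]

```text
time: 5.6
position: [490.9, 137.2, 65.4]
eef_rot: [-3.141, -0.0, 1.86]
contact_force: [0.2, -0.2, -0.7]
width: 11.9
gripper_force: 25.0
```

Run:
```python
from h import *
s=sense();print(s["position"],s["contact_force"],s["torque"])
c=read_camera("wrist");np.save("w3.npy",[s,c],allow_pickle=True);cv2.imwrite("pics/w3.png",c["pixels"][60:380])
```

```text
[490.9339953  137.20359267  65.38765103] [ 0.15985621 -0.1996011  -0.73170373] [-0.03557836 -0.17638565  0.03032361]
```

View pics/w3.png

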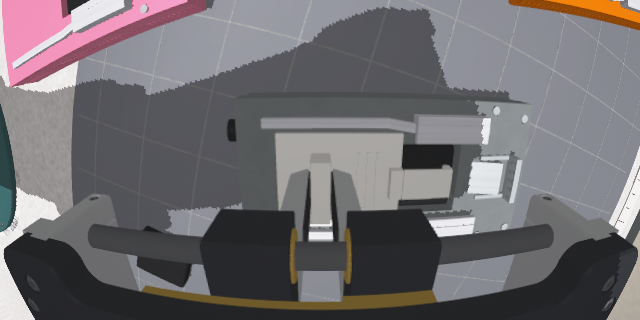

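The cover sits between the guide walls, with a small gap to the far wall (rows 128 to 133 of the crop). The tab is over the well, and the front edge is short of the rails. Lowering to contact.

Call:
apply_moves:
  steps:
    - [1,0,0,0.001,0,0,0]
    - [1,0,0,0.001,0,0,0]
    - [1,0,0,0,0,0,0]

```text
time: 5.95
position: [490.9, 137.2, 63.3]
eef_rot: [-3.141, -0.0, 1.86]
contact_force: [-0.0, -0.3, -1.9]
width: 12.2
gripper_force: 25.0
```

Call:
apply_moves:
  steps:
    - [1,0,0,0.0007,0,0,0]
    - [1,0,0,0,0,0,0]

```text
time: 6.15
position: [491.0, 137.2, 63.0]
eef_rot: [-3.142, 0.0, 1.86]
contact_force: [-2.3, -0.4, 6.2]
width: 11.5
gripper_force: 25.0
```

Run:
```python
from h import *
s=sense();print(s["position"],s["contact_force"],s["torque"])
s,c=np.load("w3.npy",allow_pickle=True);P=wcloud(s,c);Z=P[...,2]
# rows along column at u=380 (plate), u=440 (rail)
for u in(290,340,380,430,460,475): print(u,[(v,int(round(Z[v-1:v+2,u-2:u+3].mean()))) for v in range(162,210,2)])
b=np.array([538,149.5]);B=np.array([[.959,.283],[-.283,.959]])
for z,pts in((46.4,[(285,193),(340,193),(395,193)]),(50.,[(420,204),(480,204),(416,173),(488,178),(416,203)])):
    for u,v in pts: print(z,u,v,np.round(B@(wcloud(s,c,z)[v,u,:2]-b),1))
```

```text
[490.96363737 137.20883217  62.96646492] [-2.26672935 -0.40807063  6.24654265] [-0.26884106  0.4878152  -0.03162272]
290 [(162, 54), (164, 66), (166, 41), (168, 41), (170, 41), (172, 41), (174, 41), (176, 41), (178, 44), (180, 46), (182, 46), (184, 46), (186, 58), (188, 55), (190, 41), (192, 43), (194, 47), (196, 47), (198, 47), (200, 47), (202, 47), (204, 47), (206, 47), (208, 47)]
340 [(162, 41), (164, 41), (166, 41), (168, 41), (170, 41), (172, 41), (174, 41), (176, 41), (178, 44), (180, 46), (182, 58), (184, 58), (186, 46), (188, 43), (190, 41), (192, 42), (194, 47), (196, 47), (198, 47), (200, 47), (202, 47), (204, 48), (206, 47), (208, 47)]
380 [(162, 41), (164, 41), (166, 41), (168, 41), (170, 41), (172, 41), (174, 41), (176, 41), (178, 57), (180, 46), (182, 46), (184, 46), (186, 46), (188, 42), (190, 41), (192, 42), (194, 47), (196, 47), (198, 47), (200, 47), (202, 47), (204, 47), (206, 47), (208, 47)]
430 [(162, 40), (164, 41), (166, 41), (168, 41), (170, 41), (172, 41), (174, 42), (176, 48), (178, 51), (180, 51), (182, 51), (184, 51), (186, 63), (188, 63), (190, 50), (192, 51), (194, 50), (196, 50), (198, 50), (200, 50), (202, 50), (204, 39), (206, 35), (208, 36)]
460 [(162, 41), (164, 41), (166, 41), (168, 41), (170, 41), (172, 41), (174, 42), (176, 46), (178, 50), (180, 51), (182, 51), (184, 50), (186, 51), (188, 50), (190, 51), (192, 51), (194, 51), (196, 51), (198, 50), (200, 50), (202, 50), (204, 43), (206, 40), (208, 40)]
475 [(162, 41), (164, 41), (166, 41), (168, 41), (170, 41), (172, 41), (174, 41), (176, 44), (178, 49), (180, 51), (182, 51), (184, 51), (186, 50), (188, 50), (190, 51), (192, 63), (194, 63), (196, 50), (198, 50), (200, 50), (202, 50), (204, 44), (206, 40), (208, 41)]
46.4 285 193 [-71.7  33.1]
46.4 340 193 [-37.9  33.1]
46.4 395 193 [-3.3 33.3]
50.0 420 204 [12.6 27.1]
50.0 480 204 [56.4 27.1]
50.0 416 173 [ 8.5 46.7]
50.0 488 178 [60.4 44.8]
50.0 416 203 [ 9.9 27.8]
```

Call:
apply_moves:
  steps:
    - [1,-0.0012,0,-0.0006,0,0,0]
    - [1,0,0.001,0,0,0,0]
    - [1,0,0.002,0,0,0,0]
    - [1,0,0.002,0,0,0,0]
    - [1,0,0,0,0,0,0]

```text
time: 6.65
position: [496.4, 137.6, 63.3]
eef_rot: [3.142, -0.0, 1.86]
contact_force: [-0.9, -1.0, -0.7]
width: 12.1
gripper_force: 25.0
```

Call:
apply_moves:
  steps:
    - [1,0,0.001,0,0,0,0]
    - [1,0,0.001,0,0,0,0]
    - [1,0,0.001,0,0,0,0]
    - [1,0,0.001,0,0,0,0]
    - [1,0,0,0,0,0,0]

```text
time: 7.15
position: [500.1, 138.6, 63.4]
eef_rot: [3.142, -0.0, 1.86]
contact_force: [-0.1, 0.4, -1.1]
width: 12.1
gripper_force: 25.0
```

Call:
apply_moves:
  steps:
    - [1,0,0.002,0,0,0,0]
    - [1,0,0.002,0,0,0,0]
    - [1,0,0.002,0,0,0,0]
    - [1,0,0.002,0,0,0,0]
    - [1,0,0,0,0,0,0]

```text
time: 7.65
position: [507.9, 141.0, 63.3]
eef_rot: [3.141, -0.0, 1.86]
contact_force: [-0.1, -0.0, -1.1]
width: 11.7
gripper_force: 25.0
```

Call:
apply_moves:
  steps:
    - [1,0,0.002,0,0,0,0]
    - [1,0,0.002,0,0,0,0]
    - [1,0,0.002,0,0,0,0]
    - [1,0,0,0,0,0,0]

```text
time: 8.05
position: [513.6, 142.7, 63.3]
eef_rot: [3.142, -0.0, 1.86]
contact_force: [0.1, -0.4, -0.3]
width: 11.7
gripper_force: 25.0
```

Call:
apply_moves:
  steps:
    - [1,0,0.002,0,0,0,0]
    - [1,0,0.002,0,0,0,0]
    - [1,0,0.002,0,0,0,0]
    - [1,0,0,0,0,0,0]

```text
time: 8.45
position: [519.4, 144.4, 63.4]
eef_rot: [3.141, -0.0, 1.86]
contact_force: [0.6, -0.1, -0.6]
width: 11.5
gripper_force: 25.0
```

Call:
apply_moves:
  steps:
    - [1,0,0.002,0,0,0,0]
    - [1,0,0.002,0,0,0,0]
    - [1,0,0.002,0,0,0,0]
    - [1,0,0,0,0,0,0]

```text
time: 8.85
position: [525.2, 146.1, 63.4]
eef_rot: [3.141, -0.0, 1.86]
contact_force: [-1.9, -0.7, 1.5]
width: 12.1
gripper_force: 25.0
```

Run:
```python
from h import *
s=sense();f=np.array(s["contact_force"]);print("push",-f[:2]@[.959,.283],"lat",f[:2]@[-.283,.959],s["torque"])
c=read_camera("wrist");np.save("w4.npy",[s,c],allow_pickle=True);cv2.imwrite("pics/w4.png",cv2.resize(c["pixels"][120:300,220:560],None,fx=2,fy=2))
```

```text
push 1.9842954993536641 lat -0.14956583955433966 [-0.0934923  -0.10862105 -0.01667623]
```

View pics/w4.png

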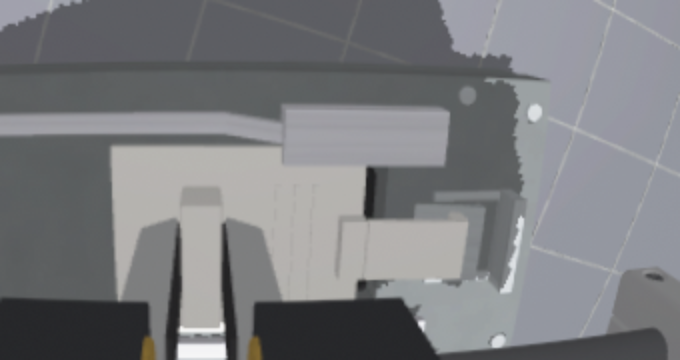

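The plate is under the rails (edge at (365,180)), and the tab is over the ramp at (465,240), short of the stop wall. Now in small steps by feel.

Call:
apply_moves:
  steps:
    - [1,0,0.001,0,0,0,0]
    - [1,0,0.001,0,0,0,0]
    - [1,0,0.001,0,0,0,0]
    - [1,0,0,0,0,0,0]

```text
time: 9.3
position: [527.8, 146.9, 63.3]
eef_rot: [-3.142, -0.0, 1.86]
contact_force: [-2.3, -0.7, 2.2]
width: 12.0
gripper_force: 25.0
```

Call:
apply_moves:
  steps:
    - [1,0,0.001,0,0,0,0]
    - [1,0,0.001,0,0,0,0]
    - [1,0,0,0,0,0,0]

```text
time: 9.6
position: [529.8, 147.5, 63.4]
eef_rot: [3.142, -0.0, 1.86]
contact_force: [-3.6, -1.3, 2.2]
width: 11.9
gripper_force: 25.0
```

Call:
apply_moves:
  steps:
    - [1,0,0.001,0,0,0,0]
    - [1,0,0.001,0,0,0,0]
    - [1,0,0,0,0,0,0]

```text
time: 9.9
position: [531.7, 148.1, 63.4]
eef_rot: [3.141, -0.0, 1.86]
contact_force: [-3.4, -0.6, 2.4]
width: 11.8
gripper_force: 25.0
```

Call:
apply_moves:
  steps:
    - [1,0,0.001,0,0,0,0]
    - [1,0,0.0005,0,0,0,0]
    - [1,0,0,0,0,0,0]

```text
time: 10.2
position: [533.1, 148.5, 63.4]
eef_rot: [3.141, -0.0, 1.86]
contact_force: [-4.0, -1.4, 3.2]
width: 11.6
gripper_force: 25.1
```

Call:
apply_moves:
  steps:
    - [1,0,0.001,0,0,0,0]
    - [1,0,0.0005,0,0,0,0]
    - [1,0,0,0,0,0,0]

```text
time: 10.5
position: [534.6, 149.0, 63.4]
eef_rot: [3.141, -0.0, 1.86]
contact_force: [-2.7, -1.2, 2.9]
width: 11.5
gripper_force: 25.1
```

Call:
apply_moves:
  steps:
    - [1,0,0.001,0,0,0,0]
    - [1,0,0,0,0,0,0]

```text
time: 10.7
position: [536.0, 149.3, 63.5]
eef_rot: [3.141, -0.0, 1.86]
contact_force: [-0.5, 0.4, 3.2]
width: 11.6
gripper_force: 25.1
```

Call:
apply_moves:
  steps:
    - [1,0,0.001,0,0,0,0]
    - [1,0,0,0,0,0,0]

```text
time: 10.9
position: [536.9, 149.7, 63.5]
eef_rot: [3.141, -0.0, 1.86]
contact_force: [0.5, 1.3, 1.6]
width: 11.4
gripper_force: 25.0
```

Call:
apply_moves:
  steps:
    - [1,0,0.001,0,0,0,0]
    - [1,0,0,0,0,0,0]

```text
time: 11.1
position: [537.7, 149.9, 63.5]
eef_rot: [3.141, -0.0, 1.86]
contact_force: [2.6, 1.2, 1.9]
width: 11.7
gripper_force: 25.0
```

Call:
apply_moves:
  steps:
    - [1,0,0.0007,0,0,0,0]
    - [1,0,0,0,0,0,0]

```text
time: 11.3
position: [538.2, 150.0, 63.4]
eef_rot: [3.141, -0.0, 1.86]
contact_force: [2.7, 1.7, 1.1]
width: 11.5
gripper_force: 25.0
```

Call:
apply_moves:
  steps:
    - [1,0,0.0007,0,0,0,0]
    - [1,0,0,0,0,0,0]

```text
time: 11.5
position: [538.6, 150.1, 63.3]
eef_rot: [-3.141, -0.0, 1.86]
contact_force: [1.8, 0.1, -0.3]
width: 11.7
gripper_force: 25.0
```

Run:
```python
from h import *
s=sense();f=np.array(s["contact_force"]);print(s["position"],"push",-f[:2]@[.959,.283],f)
c=read_camera("wrist");P=wcloud(s,c);b=np.array([538,149.5]);B=np.array([[.959,.283],[-.283,.959]])
q=(P[...,:2]-b)@B.T;k=(abs(q[...,1])<8)&(q[...,0]>50)&(q[...,0]<110)&(P[...,2]<70)
for x in range(52,100,2):
    m=k&(abs(q[...,0]-x)<1);print(x,m.sum(),np.round(np.median(P[m][:,2]),1) if m.sum() else None,end=" | ")
cv2.imwrite("pics/w5.png",cv2.resize(c["pixels"][150:290,350:550],None,fx=4,fy=4,interpolation=2))
```

```text
[538.61261043 150.12503021  63.27308768] push -1.7542067573324724 [ 1.79533414  0.11477496 -0.30008945]
52 74 51.7 | 54 72 51.5 | 56 75 51.5 | 58 74 51.6 | 60 75 51.5 | 62 75 51.8 | 64 64 51.7 | 66 65 51.8 | 68 65 51.7 | 70 66 51.7 | 72 67 51.9 | 74 59 52.0 | 76 62 51.9 | 78 61 51.9 | 80 65 52.1 | 82 61 52.1 | 84 64 52.0 | 86 10 51.7 | 88 132 51.3 | 90 64 53.6 | 92 43 53.5 | 94 1 53.0 | 96 0 None | 98 0 None |
```

View pics/w5.png

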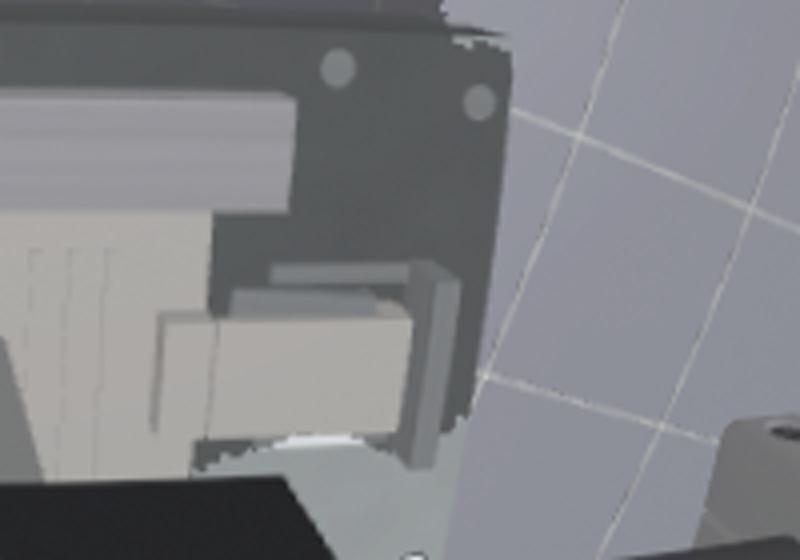

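The crop shows the tongue flat, the ramp passed beneath it and its tip just short of the stop wall at (410,380). A bit more to seat it.

Call:
apply_moves:
  steps:
    - [1,0,0.0006,0,0,0,0]
    - [1,0,0,0,0,0,0]

```text
time: 11.75
position: [538.9, 150.2, 63.1]
eef_rot: [-3.141, -0.0, 1.86]
contact_force: [-0.3, -0.0, -0.2]
width: 12.0
gripper_force: 25.0
```

Call:
apply_moves:
  steps:
    - [1,0,0.0006,0,0,0,0]
    - [1,0,0,0,0,0,0]

```text
time: 11.95
position: [539.7, 150.4, 63.2]
eef_rot: [-3.141, -0.0, 1.86]
contact_force: [-1.0, 1.0, -1.3]
width: 12.0
gripper_force: 25.0
```

Call:
apply_moves:
  steps:
    - [1,0,0.0005,0,0,0,0]
    - [1,0,0,0,0,0,0]

```text
time: 12.15
position: [540.3, 150.6, 63.3]
eef_rot: [-3.141, -0.0, 1.86]
contact_force: [-0.6, 0.2, -0.5]
width: 11.8
gripper_force: 25.0
```

Call:
apply_moves:
  steps:
    - [1,0,0.0005,0,0,0,0]
    - [1,0,0,0,0,0,0]

```text
time: 12.35
position: [540.7, 150.7, 63.3]
eef_rot: [-3.141, -0.0, 1.86]
contact_force: [-0.7, -1.5, -0.8]
width: 11.4
gripper_force: 25.0
```

Call:
apply_moves:
  steps:
    - [1,0,0.0004,0,0,0,0]
    - [1,0,0,0,0,0,0]

```text
time: 12.55
position: [540.7, 150.7, 63.2]
eef_rot: [-3.141, 0.0, 1.86]
contact_force: [-4.6, -1.1, -0.4]
width: 11.9
gripper_force: 25.0
```

Call:
apply_moves:
  steps:
    - [1,0,0.0004,0,0,0,0]
    - [1,0,0,0,0,0,0]

```text
time: 12.75
position: [540.7, 150.7, 63.0]
eef_rot: [-3.14, 0.0, 1.86]
contact_force: [-6.3, -2.2, 0.5]
width: 12.1
gripper_force: 25.0
```

Clicked and seated against the stop wall (about 6.6 N). Backing off slightly, then letting go.

Call:
apply_moves:
  steps:
    - [1,0,-0.001,0,0,0,0]
    - [1,0,-0.0006,0,0,0,0]
    - [1,0,0,0,0,0,0]

```text
time: 13.05
position: [540.3, 150.6, 63.5]
eef_rot: [3.141, -0.0, 1.86]
contact_force: [1.0, -0.8, -1.4]
width: 11.7
gripper_force: 25.0
```

Call:
apply_moves:
  steps:
    - [0.4,0,0,0,0,0,0]
    - [0.4,0,0,0,0,0,0]
    - [0.4,0,0,0,0,0,0]

```text
time: 13.35
position: [540.1, 150.6, 63.4]
eef_rot: [3.141, -0.0, 1.86]
contact_force: [0.0, 0.3, 0.7]
width: 27.8
gripper_force: 0.0
```

Call:
apply_moves:
  steps:
    - [0.4,0,0,-0.01,0,0,0]
    - [0.4,0,0,-0.03,0,0,0]
    - [0.4,0,0,-0.04,0,0,0]
    - [0.4,0,0,-0.04,0,0,0]
    - [0.4,0,0,0,0,0,0]

```text
time: 13.85
position: [542.1, 151.6, 188.9]
eef_rot: [3.134, 0.001, 1.86]
contact_force: [0.4, -0.2, -0.3]
width: 28.5
gripper_force: 0.0
```

Run:
```python
from h import *
s=sense();print(s["position"],s["contact_force"],s["width"])
c=read_camera("wrist");P=wcloud(s,c);b=np.array([538,149.5]);B=np.array([[.959,.283],[-.283,.959]])
q=(P[...,:2]-b)@B.T;k=(abs(q[...,1])<7)&(P[...,2]<75)
print([(x,float(np.round(np.median(P[k&(abs(q[...,0]-x)<1)][:,2]),1))) for x in range(-50,96,4) if (k&(abs(q[...,0]-x)<1)).sum()>3])
cv2.imwrite("pics/w6.png",c["pixels"])
```

```text
[542.10124897 151.58103133 188.91715361] [ 0.37682689 -0.22633899 -0.34003233] 28.49528093267017
[(-50, 41.1), (-46, 40.8), (-42, 40.8), (-38, 40.4), (-34, 40.7), (-30, 40.5), (-26, 44.8), (-22, 45.0), (-18, 44.8), (-14, 44.7), (-10, 44.9), (-6, 45.6), (-2, 64.8), (2, 64.9), (6, 64.4), (10, 44.9), (14, 44.8), (18, 44.7), (22, 44.7), (26, 44.9), (30, 45.2), (34, 44.8), (38, 45.4), (42, 44.7), (46, 50.6), (50, 51.0), (54, 50.7), (58, 51.0), (62, 51.1), (66, 50.9), (70, 51.4), (74, 51.2), (78, 51.2), (82, 51.2), (86, 51.1), (90, 53.6)]
```

View pics/w6.png

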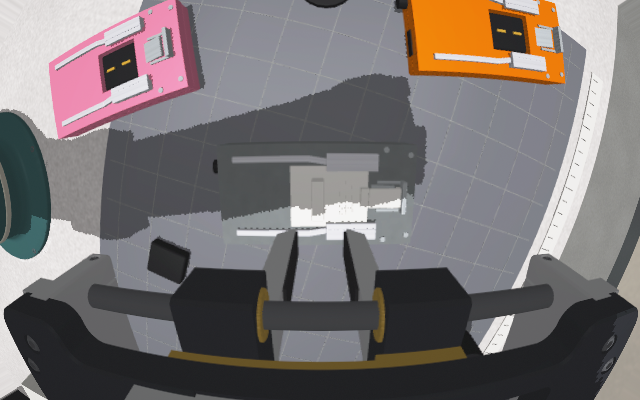

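The cover lies flat in the rails at (330,195), its tongue level up to the stop wall at (403,197). The gripper is clear.

```bash
python3 -c "
from workcell import sign_off
print(sign_off())"
```

```text
the job is handed in; nothing more can be done
None
```

The cover is latched in the box: it clicked behind the ledge, met the stop wall at about 7 N, and was released at about 14 s; I never approached the lens, the cap or the spare battery.

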